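# Stand the fallen oil tin back up under the riser shelf

## Task

The square oil tin has fallen over on the bench. Stand it upright, cap up, near the middle of the black rubber mat under the edge of the riser shelf: set it down gently and let go of it. Do not knock against the shelf or shift the other things on the bench.

Things in the scene. Friction and masses are not known exactly. Their poses are not given: they have to be found in the camera images.
- tin: Bare-metal tin with a paper band, 0.2 to 0.4 kg: square body 52 x 52 mm, flat sides, 130 mm tall; on top a round black cap, 28 mm wide, 24 mm high. Starts lying flat on one side before the shelf, cap end to the right (-y) or right and towards the robot. Origin: centre of the square base; z along the tin from base to cap; x, y square to its sides. Centre of mass about 70 mm from the base.
- mat: Fixed black rubber mat on the bench, 120 mm (its x) by 200 mm (its y), 3 mm thick. Origin: centre of its underside, at bench height; z up, x away from the robot. Its middle lies 15 to 30 mm further in than the near edge of the shelf board above, so a tool pointing straight down there runs into the board: reach in slanting, from the robot's side.
- shelf: Fixed plywood riser: a level board 150 mm deep (its x), 840 mm long (its y), 20 mm thick, underside 290 mm above the bench, on two end panels 20 mm thick, centred 410 mm either side; open front and back; pots and boxes up to 65 mm high on it. Origin: on the bench straight below the middle of the board's near edge; x away from the robot (board at x = 0 to 150 mm), z up.
- router: Bystander: small trim router standing on its square 85 mm base, grey round body 65 to 72 mm across, 190 mm tall, on the right (-y) of the bench. Origin: centre of its base.
- dish: Bystander: square glass dish of screws, 100 x 100 mm, 30 mm high, on the left of the bench. Origin: centre of its underside.
- chuck_key: Bystander: chrome T-shaped chuck key lying flat, about 88 mm long, cross bar 70 mm, 18 mm high, on the left of the bench. Origin: on the bench under the shaft.
- clamp: Bystander: blue plastic bar clamp lying flat, 130 mm long, jaws 60 mm, 20 mm high, on the left of the bench. Origin: on the bench under the middle of its bar.
Not all that is in view belongs to the job. What is shaped like the tin but blue, brown or pink is not meant.

How it is judged:
By the outcome, as a careful person would: the job done as asked, in the order asked, and still so for the second after the job is handed in, with the robot touching nothing.
It also fails if it takes over 40 s, if anything falls off the work surface, if the arm or the gripper's body presses on something with over 40 N, if the wrist force passes 120 N, or if a joint passes its speed limit or range.

## Robot

A 6-joint arm with a two-finger parallel gripper is mounted at the origin on the work surface. World frame = base frame: x ahead of the robot, y to its left, z up, the work surface at z = 0. Lengths are in m, angles in rad, forces in N, time in s.
With the tool pointing down it reaches from about 0.35 to 0.975 m from the base axis. Payload 4.9 kg.
Tool frame: the origin (TCP) lies between the finger pads, 19 mm behind the fingertips; this is the grasp point; z points along the fingers, y is the line along which they close (so a half turn about z gives the same grasp; the last joint's range is limited). The gripper opens to 85 mm and grips with 20 to 120 N. Pads are 22 mm wide; open, the fingers measure 114 mm over their backs; the gripper's body (76 mm by 85 mm) begins 54 mm behind the grasp point. The pads swing forward as they close: fully open they stand 13 mm farther back than shut.
Start: joints at [1.027, 0.053, 1.613, -0, 1.476, -0.119], TCP at [0.258, 0.569, 0.25] pointing down, gripper open.
Joint ranges: [-3.01, 3.01], [-1.01, 2.22], [0.06, 2.58], [-1.02, 4.17], [0.09, 2.62], [-3.14, 3.14]. Speed limits (rad/s): [2.57, 2.57, 3.14, 3.14, 3.14, 3.14].

## Interface

Orientations are given as a rotation vector (axis times angle).
In Python, from station import ctrl gives the robot as it stands. The module is installed in compiled form; this text tells all that it offers.
- The arm moves only by the tool servo_tool, never from a script. Its argument "increments" is a list that holds one entry, the list of rows, each a list of 5 numbers: the finger opening in cm, from 0 to 8.54, then the shift along the tool's x, y, z in cm, then the turn about the tool's z in degrees. A call has 1 to 5 rows; each row is the pose to reach, as a shift and turn from the pose commanded when the call began, along the tool's axes at that moment; what a row does not reach only later rows make up. A row lasts 1/10 s, in which the tool goes at most 50 mm and 8.59 degrees, less where a joint would pass 70% of its speed; a pose out of reach is approached as far as the arm can. A call with a gripper value outside its range is refused whole. The fingers move at their own pace and stop on an object; "newtons" is the grip in N (left out, the last holds). Time passes only in rows, so rows that repeat a pose let the fingers close. It gives the time, the measured TCP pose, the force, the opening and the grip force at its end, in the units of the state.
- ctrl.get_obs(): the state, without advancing time (a new reading comes with each control period).
- ctrl.get_image(name): name is "scene" or "top" or "wrist"; returns a dict with "img" (420x560x3 uint8, red, green, blue), "fx", "fy", "cx", "cy" (pixels), "rvec" (rotation vector, rad) and "tvec" (3), from world to camera coordinates, as OpenCV has them; the wrist camera has in their place "mount" (4x4, takes a point from camera to tool coordinates, whose origin is the TCP and whose axes are the flange's). Camera axes: x right, y down, z forward; pixel columns grow to the right and rows downward; lengths in m; the calibration is good to about 2 mm. The wrist camera is an equidistant fisheye: a pixel r from the principal point sees the ray r / f radians off the axis. A picture is of the moment at which its call begins: read the wrist's pose just before it. There is no depth.
- ctrl.finish_job(): hands the job in; it is judged then, once.
The state is a dict: "t": time; "q": joint angles; "dq": joint speeds; "effort": joint torques, N m; "tool_pos": TCP position; "tool_rot": TCP orientation; "contact_force": force on the tool from outside, world axes, zero at the start; "wrist_torque": the same for the moment, N m; "opening": finger opening in m; "grip_force": force on a finger pad.
Only numpy, scipy, OpenCV 4.12 (cv2) and the standard library are available. Lean on these libraries where they do the work, as an engineer would, in place of code of your own. Each camera call takes 0.05 s, during which the arm holds its last target. There are 200 camera calls.

## Working session

There is one attempt and no reset: what is moved stays moved. The work goes in short steps, Python scripts to look and compute and a tool call to move; the robot and the scene stay as the last step left them, time stands still between calls to the robot, and variables do not carry over. Pictures are saved under pics/ and viewed, at most 11 in all, crops included, and the job is handed in when it is done.

Besides the shell and the picture viewer there is one more tool, called after "Call:" as name(argument=value, ...) on one line, values as JSON. servo_tool: Moves the arm, as the interface text tells. Its arguments: {"type":"object","properties":{"increments":{"type":"array"},"newtons":{"type":"number"}},"required":["increments"]}

```bash
mkdir -p pics
cat > h.py <<'E'
import numpy as np, cv2
from scipy.spatial.transform import Rotation as R
def cam(n):
    from station import ctrl
    d=ctrl.get_image(n); return d
def ray(d,u,v):
    Rm=R.from_rotvec(np.ravel(d["rvec"])).as_matrix(); t=np.ravel(d["tvec"])
    return -Rm.T@t, Rm.T@np.array([(u-d["cx"])/d["fx"],(v-d["cy"])/d["fy"],1.])
def onz(d,u,v,z):
    o,r=ray(d,u,v); return o+r*(z-o[2])/r[2]
def proj(d,p):
    Rm=R.from_rotvec(np.ravel(d["rvec"])).as_matrix(); c=Rm@np.array(p)+np.ravel(d["tvec"])
    return np.array([d["fx"]*c[0]/c[2]+d["cx"],d["fy"]*c[1]/c[2]+d["cy"]])
E
python3 - <<'E'
from h import *
import pickle
from station import ctrl
o=ctrl.get_obs(); print(o["t"],o["tool_pos"],o["tool_rot"],o["contact_force"],o["opening"])
for n in ("scene","top"):
    d=cam(n); pickle.dump(d,open(n+".pkl","wb")); cv2.imwrite(f"pics/{n}0.png",cv2.resize(d["img"][:,:,::-1],(800,600)))
    print(n,ray(d,280,210))
E
```

```text
0.0 [0.25729484 0.56895445 0.24875987] [-6.62106280e-01 -3.07034953e+00  3.06056696e-03] [ 0.08317804 -0.87105549 -0.23503531] 0.08493165040613761
scene (array([0.57233753, 0.94465012, 0.92011669]), array([-0.09422465, -0.73327158, -0.67344064]))
top (array([0.28992116, 0.01147765, 1.20286853]), array([ 0.12597272,  0.0026015 , -0.9921725 ]))
```

View pics/scene0.png

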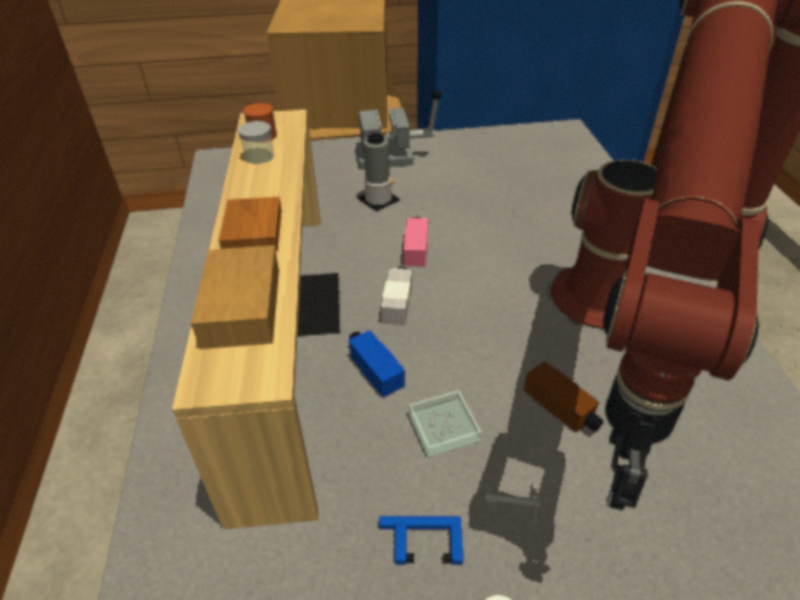

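View pics/top0.png

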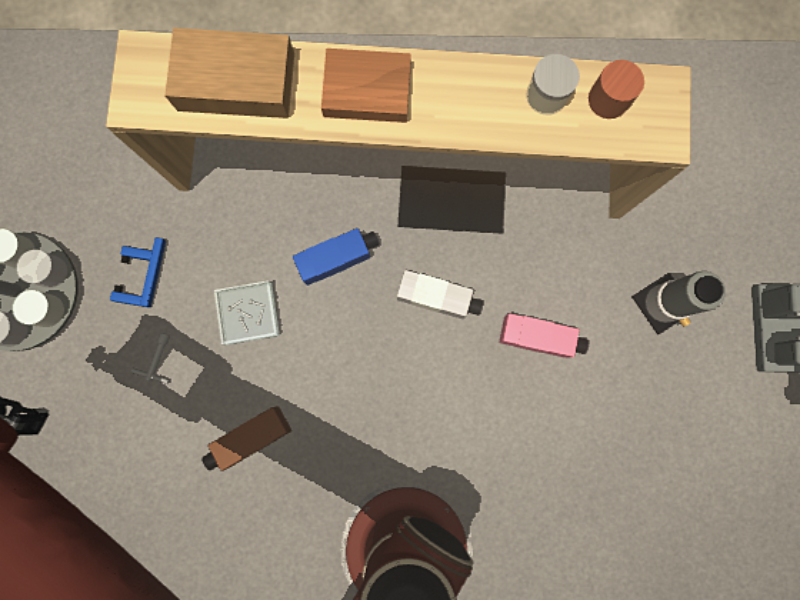

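The tin is the grey and white one: in the top view (800 px scale) its body centre is near (437,295) and its cap is at (475,306), to the right. The mat is at (452,200), half under the board. The blue, pink and brown ones are decoys.

Run:
```python
from h import *
import pickle
d=pickle.load(open("top.pkl","rb")); im=d["img"]; s=.7
hsv=cv2.cvtColor(im,cv2.COLOR_RGB2HSV)
for (x,y) in [(437,295),(403,285),(465,305),(475,306),(440,330),(452,200)]:
    print((x,y),im[int(y*s),int(x*s)])
roi=np.zeros(im.shape[:2],np.uint8); roi[180:230,272:342]=1
bg=np.median(im[235:245,290:330].reshape(-1,3),0); print("bg",bg)
def rect(m,z,name):
    m=cv2.morphologyEx(m.astype(np.uint8),cv2.MORPH_OPEN,np.ones((3,3)))
    c=max(cv2.findContours(m,cv2.RETR_EXTERNAL,cv2.CHAIN_APPROX_NONE)[0],key=cv2.contourArea)
    r=cv2.minAreaRect(c); b=cv2.boxPoints(r); w=np.array([onz(d,u,v,z) for u,v in b])
    print(name,r,cv2.contourArea(c),"\n",w.round(4),"sides",np.linalg.norm(w[1]-w[0]).round(4),np.linalg.norm(w[2]-w[1]).round(4),"mid",w.mean(0).round(4))
v=hsv[:,:,2].astype(int)
rect(roi*(v>165),.052,"tin")
rect(roi*(v<70),.026,"cap")
r2=np.zeros_like(roi); r2[110:168,270:362]=1
rect(r2*(v<70),.003,"mat")
# near edge of board, 800-scale pixels along top front edge & underside
for a in [(108,128),(689,164)]: print("edge z.31",onz(d,a[0]*s,a[1]*s,.31).round(4), "z.29",onz(d,a[0]*s,a[1]*s,.29).round(4))
cv2.imwrite("pics/c1.png",cv2.resize(im[60:250,240:360,::-1],None,fx=3,fy=3,interpolation=cv2.INTER_CUBIC))
```

```text
(437, 295) [245 247 233]
(403, 285) [238 230 218]
(465, 305) [241 234 222]
(475, 306) [72 67 64]
(440, 330) [170 160 145]
(452, 200) [56 50 44]
bg [171. 161. 146.]
tin ((309.28369140625, 196.5220184326172), (62.09636306762695, 38.93747329711914), 14.743562698364258) 1284.0 
 [[ 0.4424  0.0291  0.052 ]
 [ 0.5407  0.0051  0.052 ]
 [ 0.5016 -0.1498  0.052 ]
 [ 0.4041 -0.124   0.052 ]] sides 0.1012 0.1598 mid [ 0.4722 -0.0599  0.052 ]
cap ((333.0, 211.0), (4.0, 8.0), 90.0) 27.0 
 [[ 0.4438 -0.1132  0.026 ]
 [ 0.4441 -0.1341  0.026 ]
 [ 0.4336 -0.1341  0.026 ]
 [ 0.4333 -0.1132  0.026 ]] sides 0.0209 0.0105 mid [ 0.4387 -0.1236  0.026 ]
mat ((315.9447021484375, 139.32965087890625), (72.97135162353516, 43.104312896728516), 3.814074993133545) 3014.5 
 [[ 0.5825  0.0217  0.003 ]
 [ 0.7031  0.0157  0.003 ]
 [ 0.6925 -0.1836  0.003 ]
 [ 0.5721 -0.1749  0.003 ]] sides 0.1207 0.1996 mid [ 0.6375 -0.0803  0.003 ]
edge z.31 [0.6451 0.4345 0.31  ] z.29 [0.6531 0.444  0.29  ]
edge z.31 [ 0.6054 -0.3971  0.31  ] z.29 [ 0.6124 -0.4063  0.29  ]
```

View pics/c1.png

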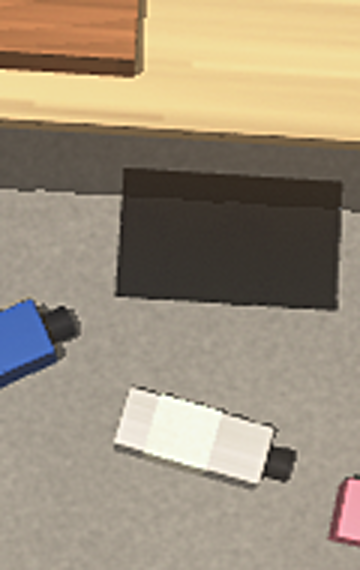

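Crop: the tin's top face has corners near (133,387), (275,427), (262,482) and (115,445), and the cap is at (280,463). The mat size checks out (121 x 200 mm), and it lies 17 mm inside the board edge. The tin mask is too loose, so I'll tighten it.

Run:
```python
from h import *
import pickle
d=pickle.load(open("top.pkl","rb")); im=d["img"]
v=im.min(2).astype(int); m=np.zeros(v.shape,np.uint8); m[180:230,272:342]=v[180:230,272:342]>188
m=cv2.morphologyEx(m,cv2.MORPH_OPEN,np.ones((3,3)))
c=max(cv2.findContours(m,cv2.RETR_EXTERNAL,cv2.CHAIN_APPROX_NONE)[0],key=cv2.contourArea)
r=cv2.minAreaRect(c); w=np.array([onz(d,u,q,.052) for u,q in cv2.boxPoints(r)])
print(r,w.round(4),np.linalg.norm(w[1]-w[0]),np.linalg.norm(w[2]-w[1]),w.mean(0))
print("corners",[onz(d,240+a/3,60+b/3,.052)[:2].round(4) for a,b in [(133,387),(275,427),(262,482),(115,445)]])
print("cap",onz(d,240+281/3,60+463/3,.035))
```

```text
((304.367919921875, 204.46224975585938), (49.86187744140625, 20.192001342773438), 15.945395469665527) [[ 0.4428  0.0207  0.052 ]
 [ 0.4933  0.0072  0.052 ]
 [ 0.4595 -0.1159  0.052 ]
 [ 0.4094 -0.1017  0.052 ]] 0.052196602081118953 0.12759860026964334 [ 0.4512702  -0.04743228  0.052     ]
corners [array([0.4905, 0.0042]), array([ 0.4577, -0.1173]), array([ 0.4104, -0.1062]), array([0.4403, 0.0188])]
cap [ 0.42886518 -0.12431894  0.035     ]
```

Call:
servo_tool(increments=[[[8.5,0,0,-5,0],[8.5,0,0,-10,0],[8.5,0,0,-15,0],[8.5,0,0,-20,0],[8.5,0,0,-20,0]]])

```text
t: 0.6
tool_pos: [0.2582, 0.5705, 0.4602]
tool_rot: [0.661, 3.066, 0.022]
contact_force: [0.6, -0.9, 1.9]
opening: 0.0848
grip_force: 0.0
```

```bash
cat >> h.py <<'E'
def go(p,az=None):
    "tool-frame shift (cm) and turn (deg) to world p with tool y at azimuth az"
    from station import ctrl
    o=ctrl.get_obs(); M=R.from_rotvec(o["tool_rot"]).as_matrix()
    a=np.degrees(np.arctan2(M[1,1],M[0,1]))
    print("t",round(o["t"],2),"pos",np.round(o["tool_pos"],4),"az",a.round(1),"zdir",M[:,2].round(3),"F",np.round(o["contact_force"],1),"op",round(o["opening"],4),"q",np.round(o["q"],2))
    print("shift",(100*M.T@(np.array(p)-o["tool_pos"])).round(2), "turn",None if az is None else round(-((az-a+180)%360-180),1))
E
python3 -c "
from h import *
go([.439,-.092,.46],-15.2)"
```

```text
t 0.6 pos [0.2582 0.5705 0.4602] az 65.7 zdir [ 0.008  0.013 -1.   ] F [ 0.6 -0.9  1.9] op 0.0848 q [ 1.03  0.01  1.32  0.    1.8  -0.12]
shift [-43.78 -52.91  -0.7 ] turn 80.9
```

Call:
servo_tool(increments=[[[8.5,-3.2,-3.8,0,8],[8.5,-6.4,-7.6,0,16],[8.5,-9.6,-11.4,0,24],[8.5,-12.8,-15.2,0,32],[8.5,-16,-19,0,40]]])

```text
t: 1.1
tool_pos: [0.3249, 0.3285, 0.4488]
tool_rot: [-1.679, -2.655, 0.002]
contact_force: [1.1, 0.1, 0.2]
opening: 0.085
grip_force: 0.0
```

```bash
python3 -c "
from h import *
go([.439,-.092,.2],-15.2)"
```

```text
t 1.1 pos [0.3249 0.3285 0.4488] az 25.4 zdir [-0.001 -0.001 -1.   ] F [1.1 0.1 0.2] op 0.085 q [ 0.63 -0.38  1.67 -0.    1.85  0.19]
shift [-42.87  -7.69  24.91] turn 40.6
```

Call:
servo_tool(increments=[[[8.5,-4.8,-0.8,1,8],[8.5,-9.6,-1.6,2,16],[8.5,-14.4,-2.4,3,24],[8.5,-19.2,-3.2,4,32],[8.5,-24,-4,5,40.6]]])

```text
t: 1.6
tool_pos: [0.3928, 0.0949, 0.3987]
tool_rot: [-2.497, -1.907, 0.0]
contact_force: [0.3, -0.4, -0.5]
opening: 0.0849
grip_force: 0.0
```

```bash
python3 -c "
from h import *
go([.439,-.092,.2],-15.2)"
```

```text
t 1.6 pos [0.3928 0.0949 0.3987] az -15.3 zdir [-0.  0. -1.] F [ 0.3 -0.4 -0.5] op 0.0849 q [ 0.05 -0.54  1.86  0.    1.82  0.32]
shift [-16.81   9.38  19.87] turn -0.1
```

Call:
servo_tool(increments=[[[8.5,-3,1.7,3,0],[8.5,-6.5,3.6,7,0],[8.5,-10.5,5.9,11.5,0],[8.5,-14.3,8,16,0],[8.5,-16.8,9.4,19.9,0]]])

```text
t: 2.1
tool_pos: [0.4353, -0.0719, 0.2236]
tool_rot: [2.492, 1.913, 0.001]
contact_force: [1.1, -0.4, 0.6]
opening: 0.0848
grip_force: 0.0
```

Run:
```python
from h import *
from station import ctrl
go([.439,-.092,.028],-15.2)
o=ctrl.get_obs(); d=ctrl.get_image("wrist"); im=d["img"]; print(d["fx"],d["cx"],d["cy"])
T=np.eye(4);T[:3,:3]=R.from_rotvec(o["tool_rot"]).as_matrix();T[:3,3]=o["tool_pos"]; T=T@np.array(d["mount"])
def pw(p):
    c=np.linalg.inv(T)@np.r_[p,1]; th=np.arctan2(np.hypot(c[0],c[1]),c[2]); k=th*d["fx"]/np.hypot(c[0],c[1])
    return d["cx"]+k*c[0],d["cy"]+k*c[1]
out=im[:,:,::-1].copy()
u=np.array([-.263,-.965]);n=np.array([.965,-.263]);b=np.array([.468,.014])
for s in(0,.13):
  for e in(-.026,.026):
    q=pw(np.r_[b+s*u+e*n,.052]); cv2.circle(out,(int(q[0]),int(q[1])),3,(0,0,255),-1)
cv2.imwrite("pics/w1.png",out)
```

```text
t 2.1 pos [ 0.4353 -0.0719  0.2236] az -15.0 zdir [ 0.001 -0.    -1.   ] F [ 1.1 -0.4  0.6] op 0.0848 q [-0.33 -0.4   2.05 -0.    1.49 -0.07]
shift [-1.84  0.87 19.56] turn 0.2
325.19226210127806 280.59365597520167 211.70934431239573
```

View pics/w1.png

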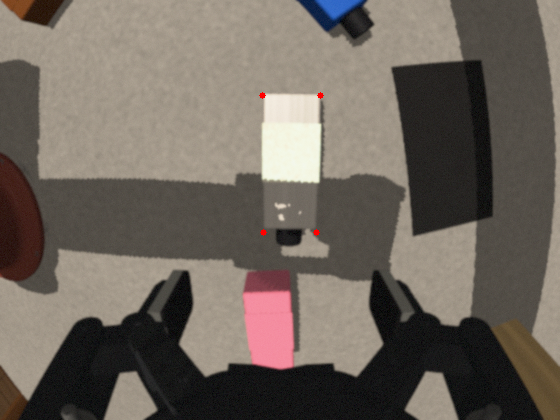

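The projected tin corners (red) fall on the tin in the wrist view, at (263,95) to (317,232), so the pose is confirmed. Next I settle and descend.

Call:
servo_tool(increments=[[[8.5,0,0,0,0],[8.5,0,0,0,0]]])

```text
t: 2.35
tool_pos: [0.4355, -0.0701, 0.2255]
tool_rot: [-2.491, -1.913, -0.0]
contact_force: [-0.2, -0.0, 0.6]
opening: 0.0851
grip_force: 0.0
```

```bash
python3 -c "
from h import *
go([.439,-.092,.028],-15.2)"
```

```text
t 2.35 pos [ 0.4355 -0.0701  0.2255] az -14.9 zdir [-0.  0. -1.] F [-0.2 -0.   0.6] op 0.0851 q [-0.33 -0.4   2.05  0.    1.49 -0.07]
shift [-2.03  0.91 19.75] turn 0.3
```

Call:
servo_tool(increments=[[[8.5,-0.8,0.4,4.5,0],[8.5,-1.6,0.7,9,0],[8.5,-2,0.9,13.5,0],[8.5,-2,0.9,17.5,0],[8.5,-2,0.9,19.7,0]]])

```text
t: 2.85
tool_pos: [0.4386, -0.0907, 0.0269]
tool_rot: [-2.489, -1.915, 0.001]
contact_force: [1.2, 0.3, -0.4]
opening: 0.0848
grip_force: 0.0
```

Call:
servo_tool(increments=[[[5,0,0,0,0],[5,0,0,0,0],[4.5,0,0,0,0],[4.5,0,0,0,0],[4.5,0,0,0,0]]], newtons=20)

```text
t: 3.35
tool_pos: [0.4412, -0.0924, 0.0311]
tool_rot: [2.488, 1.912, 0.005]
contact_force: [0.1, 2.8, 6.4]
opening: 0.0517
grip_force: 22.5
```

```bash
python3 -c "
from h import *
go([.439,-.092,.028],-15.2)
for f in range(0,91,9):
  a=np.radians(f); print(f,'x %.1f z %.1f'%(100*(.110-(.11*np.cos(a)-.026*np.sin(a))),-100*(.11*np.sin(a)+.026*np.cos(a)-.026)))"
```

```text
t 3.35 pos [ 0.4412 -0.0924  0.0311] az -14.9 zdir [ 0.005 -0.001 -1.   ] F [0.1 2.8 6.4] op 0.0517 q [-0.37 -0.12  2.18  0.    1.08 -0.11]
shift [-0.02 -0.23  0.31] turn 0.3
0 x 0.0 z -0.0
9 x 0.5 z -1.7
18 x 1.3 z -3.3
27 x 2.4 z -4.7
36 x 3.6 z -6.0
45 x 5.1 z -7.0
54 x 6.6 z -7.8
63 x 8.3 z -8.4
72 x 10.1 z -8.7
81 x 11.8 z -8.7
90 x 13.6 z -8.4
```

Call:
servo_tool(increments=[[[4.5,0.5,0,-1.9,0],[4.5,1.3,0,-3.5,0],[4.5,2.4,0,-4.9,0],[4.5,3.6,0,-6.2,0],[4.5,5.1,0,-7.2,0]]])

```text
t: 3.85
tool_pos: [0.4526, -0.042, 0.1017]
tool_rot: [2.491, 1.913, 0.001]
contact_force: [-0.3, 0.6, -2.1]
opening: 0.0515
grip_force: 22.4
```

Call:
servo_tool(increments=[[[4.5,1.5,0,-0.8,0],[4.5,3.2,0,-1.4,0],[4.5,5,0,-1.7,0],[4.5,6.7,0,-1.7,0],[4.5,8.3,0,-1.5,0]]])

```text
t: 4.35
tool_pos: [0.4739, 0.039, 0.1161]
tool_rot: [2.49, 1.915, 0.001]
contact_force: [0.1, 0.6, -2.7]
opening: 0.052
grip_force: 22.4
```

Run:
```python
from h import *
import pickle
go([.47,-.08,.13],-93)
d=cam("scene"); pickle.dump(d,open("s2.pkl","wb"))
cv2.imwrite("pics/s2.png",cv2.resize(d["img"][140:300,180:420,::-1],None,fx=3,fy=3,interpolation=cv2.INTER_CUBIC))
```

```text
t 4.35 pos [0.4739 0.039  0.1161] az -14.9 zdir [ 0.001 -0.    -1.   ] F [ 0.1  0.6 -2.7] op 0.052 q [-0.07 -0.19  2.08  0.    1.26  0.19]
shift [-11.6    2.68  -1.39] turn 78.1
```

View pics/s2.png

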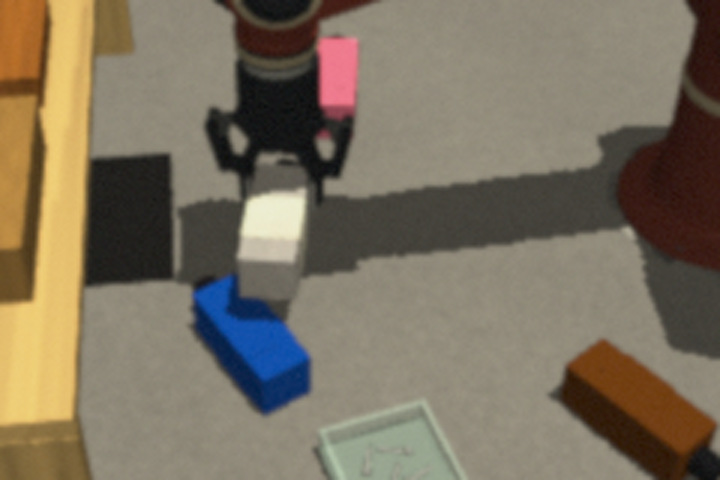

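Run:
```python
from h import *
import pickle
d=pickle.load(open("s2.pkl","rb")); T=np.array([.4739,.039,.1161]); h=np.array([.263,.965,0]); n=np.array([.965,-.263,0])
for f in range(0,91,15):
    a=np.radians(f); ax=-h*np.cos(a)+np.array([0,0,np.sin(a)]); up=np.cross(n,ax)  # side normal
    b=T-ax*.11; w=[]
    for e,g in((-1,-1),(1,-1),(1,1),(-1,1)): w.append(((proj(d,b+.026*(e*n+g*up))-[180,140])*3).round(0))
    print(f,np.array(w).astype(int).tolist(),"zmin",round(b[2]-.026*np.cos(a),3))
```

```text
0 [[293, 253], [234, 249], [237, 290], [294, 295]] zmin 0.09
15 [[293, 279], [235, 275], [240, 303], [296, 307]] zmin 0.063
30 [[294, 298], [237, 294], [244, 307], [299, 312]] zmin 0.039
45 [[296, 309], [241, 305], [249, 303], [302, 308]] zmin 0.02
60 [[299, 311], [245, 307], [253, 292], [305, 296]] zmin 0.008
75 [[303, 306], [250, 301], [258, 275], [309, 279]] zmin 0.003
90 [[306, 293], [254, 289], [262, 252], [312, 256]] zmin 0.006
```

The picture shows the tin still lying almost level in the pads: its base face (about y 265–315) is still visible, so it did not pivot. I'll lay it back down and grip it by the round cap instead. That gives line contact and a longer lever, so the tin will hang plumb.

Call:
servo_tool(increments=[[[4.5,-3.5,0,0,0],[4.5,-8,0,1,0],[4.5,-12,0,3,0],[4.5,-13.5,0,5.5,0],[4.5,-13.5,0,7,0]]])

```text
t: 4.9
tool_pos: [0.4374, -0.0942, 0.044]
tool_rot: [-2.493, -1.91, 0.002]
contact_force: [0.4, 0.1, -2.5]
opening: 0.0519
grip_force: 22.4
```

Call:
servo_tool(increments=[[[4.5,0,0,0.5,0],[4.5,0,0,1,0],[4.5,0,0,1.3,0],[4.5,0,0,1.5,0],[4.5,0,0,1.5,0]]])

```text
t: 5.4
tool_pos: [0.4395, -0.0928, 0.0311]
tool_rot: [2.49, 1.914, 0.001]
contact_force: [0.2, 0.1, -1.7]
opening: 0.0521
grip_force: 22.4
```

Call:
servo_tool(increments=[[[4.5,0,0,0.2,0],[6,0,0,0.2,0],[8.5,0,0,0.2,0],[8.5,0,0,0.2,0],[8.5,0,0,0,0]]])

```text
t: 5.9
tool_pos: [0.4386, -0.0928, 0.0302]
tool_rot: [-2.491, -1.914, 0.0]
contact_force: [-0.2, 0.5, -0.4]
opening: 0.0853
grip_force: 0.0
```

Call:
servo_tool(increments=[[[8.5,-1,0,0,0],[8.5,-2,0,0,0],[8.5,-3,0,0,0],[8.5,-3.7,0,0,0],[8.5,-3.7,0,0,0]]])

```text
t: 6.4
tool_pos: [0.429, -0.1297, 0.0304]
tool_rot: [2.493, 1.911, -0.0]
contact_force: [0.5, -0.2, 0.1]
opening: 0.0852
grip_force: 0.0
```

Run:
```python
from h import *
go([.468-.263*.147,.014-.965*.147,.03],-15.2)
from station import ctrl
d=ctrl.get_image("wrist"); cv2.imwrite("pics/w2.png",d["img"][:,:,::-1])
```

```text
t 6.4 pos [ 0.429  -0.1297  0.0304] az -15.0 zdir [ 0. -0. -1.] F [ 0.5 -0.2  0.1] op 0.0852 q [-0.46 -0.12  2.18 -0.    1.08 -0.2 ]
shift [ 0.19 -0.02  0.04] turn 0.2
```

View pics/w2.png

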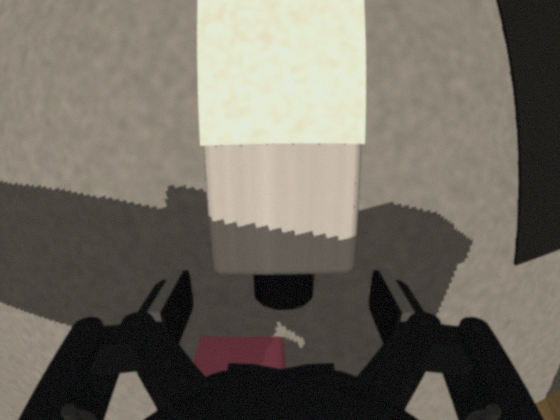

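Wrist view: the cap at (283,290) is centred between the fingers. Now I grip it and lift.

Call:
servo_tool(increments=[[[2.4,0,0,0,0],[2.4,0,0,0,0],[2.4,0,0,0,0],[2.4,0,0,0,0],[2.4,0,0,0,0]]], newtons=20)

```text
t: 6.95
tool_pos: [0.4294, -0.1285, 0.0305]
tool_rot: [2.491, 1.914, 0.0]
contact_force: [-0.2, 0.4, 1.6]
opening: 0.027
grip_force: 20.2
```

Call:
servo_tool(increments=[[[2.4,0.4,0,-2.5,0],[2.4,1,0,-5,0],[2.4,2.5,0,-8,0],[2.4,4,0,-11,0],[2.4,6,0,-14,0]]])

```text
t: 7.45
tool_pos: [0.444, -0.0702, 0.1707]
tool_rot: [-2.491, -1.913, 0.002]
contact_force: [0.6, -0.1, -2.4]
opening: 0.0272
grip_force: 21.9
```

Call:
servo_tool(increments=[[[2.4,1,0,-2,0],[2.4,1.5,0,-4,0],[2.4,1.5,0,-4,0]]])

```text
t: 7.75
tool_pos: [0.4501, -0.056, 0.2131]
tool_rot: [2.486, 1.913, 0.005]
contact_force: [0.1, 0.0, -2.5]
opening: 0.0274
grip_force: 22.0
```

Run:
```python
from h import *
import pickle
go([.46,-.08,.2],-93)
d=cam("scene"); pickle.dump(d,open("s3.pkl","wb"))
cv2.imwrite("pics/s3.png",cv2.resize(d["img"][120:280,180:420,::-1],None,fx=3,fy=3,interpolation=cv2.INTER_CUBIC))
```

```text
t 7.75 pos [ 0.4501 -0.056   0.2131] az -14.8 zdir [ 0.005 -0.002 -1.   ] F [ 0.1  0.  -2.5] op 0.0274 q [-0.29 -0.36  2.04 -0.    1.45 -0.03]
shift [-2.07  1.57  1.32] turn 78.2
```

View pics/s3.png

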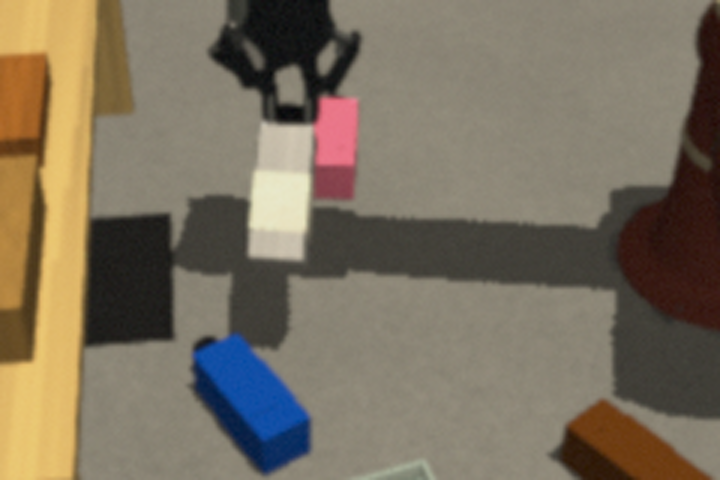

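Run:
```python
from h import *
import pickle
d=pickle.load(open("s3.pkl","rb")); T=np.array([.4501,-.056,.2131]); h=np.array([.263,.965,0]); n=np.array([.965,-.263,0])
for f in range(15,106,15):
    a=np.radians(f); ax=-h*np.cos(a)+np.array([0,0,np.sin(a)]); up=np.cross(n,ax)
    def P(s): return [((proj(d,T-ax*(.147-s)+.026*(e*n+g*up))-[180,120])*3).round(0).astype(int).tolist() for e,g in((-1,-1),(1,-1),(1,1),(-1,1))]
    print(f,"base",P(0),"top",P(.13))
```

```text
15 base [[298, 219], [239, 215], [244, 248], [300, 251]] top [[314, 105], [259, 101], [263, 136], [316, 140]]
30 base [[300, 245], [243, 241], [249, 259], [304, 263]] top [[313, 113], [258, 110], [264, 133], [317, 136]]
45 base [[303, 260], [247, 256], [255, 260], [308, 263]] top [[313, 122], [258, 118], [265, 127], [318, 130]]
60 base [[306, 264], [253, 261], [261, 250], [312, 254]] top [[313, 129], [258, 126], [266, 120], [319, 124]]
75 base [[311, 258], [259, 254], [266, 232], [316, 235]] top [[313, 135], [259, 132], [267, 113], [319, 116]]
90 base [[315, 242], [264, 239], [271, 207], [321, 210]] top [[314, 139], [260, 136], [267, 104], [320, 108]]
105 base [[319, 219], [270, 216], [276, 176], [325, 179]] top [[315, 141], [261, 138], [268, 96], [320, 99]]
```

Scene view: the tin now hangs from its cap. Its base edge at (247,255)–(305,262) matches a tilt of about 45°, so friction stopped it halfway. I'll ratchet it down with quick up-and-sideways jerks.

```bash
cat >> h.py <<'E'
def tilt(az=-15):
    from station import ctrl
    o=ctrl.get_obs(); T=np.array(o["tool_pos"]); M=R.from_rotvec(o["tool_rot"]).as_matrix(); h=M[:,0]; n=M[:,1]
    print("torque tool axes",(M.T@np.array(o["wrist_torque"])).round(3),"pos",T.round(4),"t",o["t"],"op",round(o["opening"],4),"F",np.round(o["contact_force"],1))
    d=ctrl.get_image("scene"); im=d["img"].min(2)
    m=(im>200).astype(np.uint8); c0=proj(d,T-[0,0,.08]).astype(int); k=np.zeros_like(m); k[c0[1]-50:c0[1]+50,c0[0]-40:c0[0]+40]=1; m*=k
    c=max(cv2.findContours(m,cv2.RETR_EXTERNAL,cv2.CHAIN_APPROX_NONE)[0],key=cv2.contourArea); b=c.reshape(-1,2).mean(0)
    print("bright centre",b.round(1),"tcp px",proj(d,T).round(1))
    for f in range(0,111,15):
        a=np.radians(f); ax=-h*np.cos(a)+np.array([0,0,np.sin(a)]); up=h*np.sin(a)+np.array([0,0,np.cos(a)])
        print(f,proj(d,T-ax*.09+.026*up).round(1))
E
python3 -c "
from h import *
tilt()"
```

```text
torque tool axes [ 0.014 -0.109  0.034] pos [ 0.4491 -0.0562  0.2111] t 7.8 op 0.0274 F [ 0.8  0.9 -2.2]
bright centre [273.6 182.8] tcp px [277.  156.2]
0 [272.7 167.6]
15 [272.7 175.6]
30 [273.1 182. ]
45 [273.7 186.4]
60 [274.6 188.5]
75 [275.5 188.4]
90 [276.5 186.2]
105 [277.6 182.1]
```

Call:
servo_tool(increments=[[[2.4,2.5,0,-4.3,0],[2.4,2.5,0,-4.3,0],[2.4,2,0,-3.2,0],[2.4,1,0,-1.6,0],[2.4,0,0,0,0]]])

```text
t: 8.35
tool_pos: [0.4467, -0.0571, 0.2062]
tool_rot: [-2.489, -1.911, 0.005]
contact_force: [0.3, -0.7, -1.8]
opening: 0.0272
grip_force: 22.4
```

```bash
python3 -c "
from h import *
tilt()"
```

```text
torque tool axes [-0.006 -0.136  0.005] pos [ 0.4467 -0.0571  0.2062] t 8.35 op 0.0272 F [ 0.3 -0.7 -1.8]Traceback (most recent call last):
  File "<string>", line 3, in <module>
    tilt()
    ~~~~^^
  File "h.py", line 27, in tilt
    c=max(cv2.findContours(m,cv2.RETR_EXTERNAL,cv2.CHAIN_APPROX_NONE)[0],key=cv2.contourArea); b=c.reshape(-1,2).mean(0)
ValueError: max() iterable argument is empty
```

Call:
servo_tool(increments=[[[2.4,2,0,-4.5,0],[2.4,0,0,0,0],[2.4,2,0,-4.5,0],[2.4,0,0,0,0],[2.4,2,0,-4.5,0]]])

```text
t: 8.9
tool_pos: [0.434, -0.035, 0.2229]
tool_rot: [-2.461, -1.88, 0.058]
contact_force: [-5.2, 0.3, -14.5]
opening: 0.0271
grip_force: 21.2
```

Call:
servo_tool(increments=[[[2.4,-2,0,4.5,0],[2.4,0,0,0,0],[2.4,-2,0,4.5,0],[2.4,0,0,0,0],[2.4,0,0,0,0]]])

```text
t: 9.4
tool_pos: [0.4503, -0.0358, 0.2495]
tool_rot: [-2.485, -1.908, 0.007]
contact_force: [2.9, 0.3, 0.2]
opening: 0.0264
grip_force: 20.5
```

Call:
servo_tool(increments=[[[2.4,0,0,0,0],[2.4,0,0,0,0]]])

```text
t: 9.6
tool_pos: [0.4546, -0.0377, 0.2563]
tool_rot: [2.491, 1.912, 0.002]
contact_force: [0.1, -0.7, -1.9]
opening: 0.0271
grip_force: 20.4
```

```bash
sed -i 's/im>200/im>150/' h.py; python3 -c "
from h import *
tilt()"
```

```text
torque tool axes [-0.057  0.004 -0.004] pos [ 0.4546 -0.0377  0.2563] t 9.6 op 0.0271 F [ 0.1 -0.7 -1.9]Traceback (most recent call last):
  File "<string>", line 3, in <module>
    tilt()
    ~~~~^^
  File "h.py", line 27, in tilt
    c=max(cv2.findContours(m,cv2.RETR_EXTERNAL,cv2.CHAIN_APPROX_NONE)[0],key=cv2.contourArea); b=c.reshape(-1,2).mean(0)
ValueError: max() iterable argument is empty
```

Run:
```python
from h import *
go([.45,-.08,.18],-93)
d=cam("scene")
cv2.imwrite("pics/s4.png",cv2.resize(d["img"][100:260,180:420,::-1],None,fx=3,fy=3,interpolation=cv2.INTER_CUBIC))
T=np.array([.4546,-.0377,.2563]); h=np.array([.263,.965,0]); n=np.array([.965,-.263,0])
for f in (60,75,90,105):
    a=np.radians(f); ax=-h*np.cos(a)+np.array([0,0,np.sin(a)]); up=np.cross(n,ax)
    def P(s): return [((proj(d,T-ax*(.147-s)+.026*(e*n+g*up))-[180,100])*3).round(0).astype(int).tolist() for e,g in((-1,-1),(1,-1),(1,1),(-1,1))]
    print(f,"base",P(0),"top",P(.13))
```

```text
t 9.65 pos [ 0.4546 -0.0377  0.2564] az -15.0 zdir [ 0.002 -0.001 -1.   ] F [-0.7  0.  -2. ] op 0.0269 q [-0.25 -0.38  1.98 -0.    1.53  0.02]
shift [-4.2   0.63  7.64] turn 78.0
60 base [[304, 303], [248, 300], [257, 289], [310, 293]] top [[311, 163], [254, 159], [262, 155], [317, 158]]
75 base [[308, 297], [254, 294], [263, 271], [314, 275]] top [[311, 169], [254, 166], [263, 147], [317, 150]]
90 base [[313, 282], [261, 278], [268, 246], [319, 249]] top [[312, 173], [255, 170], [264, 138], [318, 141]]
105 base [[317, 258], [266, 255], [273, 214], [323, 217]] top [[312, 175], [256, 172], [264, 130], [318, 133]]
```

View pics/s4.png

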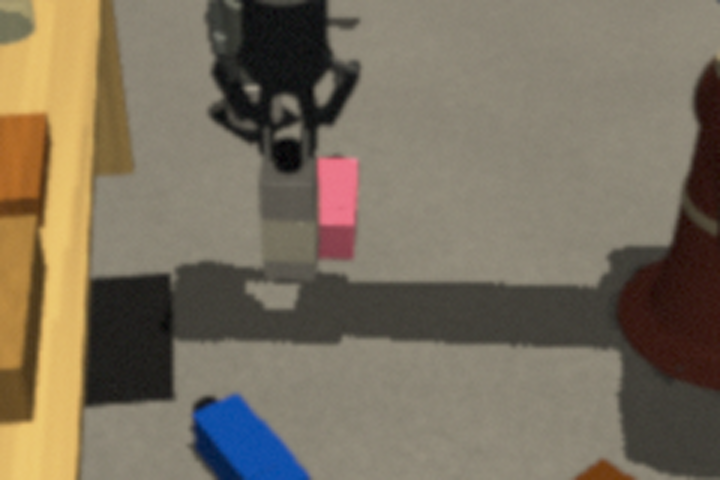

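The tin now hangs plumb: its base edge at (262,278)–(315,282) matches the 90° prediction. Next I turn it, move to a clear spot and lower it.

Call:
servo_tool(increments=[[[2.4,-0.8,0.1,1,8],[2.4,-1.6,0.2,2,16],[2.4,-2.4,0.4,3,24],[2.4,-3.3,0.6,4,32],[2.4,-4,0.8,5,40]]])

```text
t: 10.2
tool_pos: [0.4518, -0.0785, 0.2057]
tool_rot: [2.998, 0.937, 0.002]
contact_force: [0.2, -0.4, -1.6]
opening: 0.0271
grip_force: 20.4
```

Call:
servo_tool(increments=[[[2.4,0,0,0.6,8],[2.4,0,0,1.2,16],[2.4,0,0,1.8,24],[2.4,0,0,2.4,32],[2.4,0,0,2.8,38]]])

```text
t: 10.7
tool_pos: [0.4517, -0.078, 0.1775]
tool_rot: [3.14, -0.089, 0.001]
contact_force: [-0.3, 0.0, -2.5]
opening: 0.027
grip_force: 20.5
```

Call:
servo_tool(increments=[[[2.4,0,0,0,0],[2.4,0,0,0,0]]])

```text
t: 10.9
tool_pos: [0.4516, -0.0779, 0.1779]
tool_rot: [3.14, -0.077, 0.001]
contact_force: [0.7, 0.3, -1.8]
opening: 0.0269
grip_force: 20.4
```

```bash
python3 -c "
from h import *
go([.46,-.08,.15],-93)
from station import ctrl
print(ctrl.get_obs()['wrist_torque'])"
```

```text
t 10.9 pos [ 0.4516 -0.0779  0.1779] az -92.8 zdir [ 0.001 -0.    -1.   ] F [ 0.7  0.3 -1.8] op 0.0269 q [-0.33 -0.31  2.06 -0.    1.39  1.29]
shift [0.85 0.17 2.79] turn 0.2
[-0.00949647 -0.04936567  0.01369469]
```

Call:
servo_tool(increments=[[[2.4,0,0,1,0],[2.4,0,0,1.8,0],[2.4,0,0,2.3,0],[2.4,0,0,2.6,0],[2.4,0,0,2.7,0]]])

```text
t: 11.4
tool_pos: [0.4569, -0.0793, 0.1591]
tool_rot: [3.137, -0.079, 0.023]
contact_force: [-1.5, 3.2, 30.0]
opening: 0.0268
grip_force: 24.6
```

Call:
servo_tool(increments=[[[2.4,0,0,0.1,0],[2.4,0,0,0.2,0],[2.4,0,0,0.3,0],[2.4,0,0,0.4,0],[2.4,0,0,0.4,0]]])

```text
t: 11.9
tool_pos: [0.4591, -0.0797, 0.1583]
tool_rot: [3.136, -0.079, 0.033]
contact_force: [-1.4, 2.9, 35.7]
opening: 0.0268
grip_force: 26.1
```

Call:
servo_tool(increments=[[[2.4,0,0,-0.5,0],[2.4,0,0,-0.9,0],[2.4,0,0,-1.1,0],[2.4,0,0,-1.1,0]]])

```text
t: 12.3
tool_pos: [0.452, -0.078, 0.1584]
tool_rot: [3.139, -0.08, 0.004]
contact_force: [0.8, -0.4, 7.2]
opening: 0.0267
grip_force: 23.5
```

Call:
servo_tool(increments=[[[2.4,0,0,-0.2,0],[2.7,0,0,-0.2,0],[3,0,0,-0.2,0],[4.5,0,0,-0.2,0],[6,0,0,-0.2,0]]])

```text
t: 12.8
tool_pos: [0.4507, -0.0774, 0.1586]
tool_rot: [-3.14, 0.08, 0.002]
contact_force: [-0.3, 0.4, 0.7]
opening: 0.0584
grip_force: 0.0
```

Call:
servo_tool(increments=[[[8.5,0,0,-3,0],[8.5,0,0,-7,0],[8.5,0,0,-12,0],[8.5,0,0,-17,0],[8.5,0,0,-22,0]]])

```text
t: 13.3
tool_pos: [0.4507, -0.0774, 0.381]
tool_rot: [-3.14, 0.08, 0.001]
contact_force: [1.0, -0.8, -0.1]
opening: 0.085
grip_force: 0.0
```

Run:
```python
from h import *
import pickle
go([.8,-.08,.5],-93)
d=cam("top"); pickle.dump(d,open("t5.pkl","wb")); e=cam("scene"); pickle.dump(e,open("s5.pkl","wb"))
cv2.imwrite("pics/v5.png",np.hstack([cv2.resize(d["img"][130:270,240:370,::-1],(390,420)),cv2.resize(e["img"][130:270,200:330,::-1],(390,420))]))
b=np.array([.452,-.078])
for z in(0,.13):print([ (3*(proj(e,[b[0]+i*.026,b[1]+j*.026,z])-[200,130])).round().astype(int).tolist() for i,j in((1,1),(-1,1),(-1,-1),(1,-1))],[ (3*(proj(d,[b[0]+i*.026,b[1]+j*.026,z])-[240,130])).round().astype(int).tolist() for i,j in((1,1),(-1,1),(-1,-1),(1,-1))])
```

```text
t 13.3 pos [ 0.4507 -0.0774  0.381 ] az -92.9 zdir [-0.  0. -1.] F [ 1.  -0.8 -0.1] op 0.085 q [-0.33 -0.4   1.8   0.    1.74  1.29]
shift [ 34.89  -1.53 -11.92] turn 0.1
[[209, 247], [257, 241], [250, 210], [203, 215]] [[195, 202], [195, 260], [254, 260], [254, 203]]
[[204, 151], [256, 145], [248, 115], [198, 120]] [[204, 177], [204, 241], [269, 242], [269, 178]]
```

View pics/v5.png

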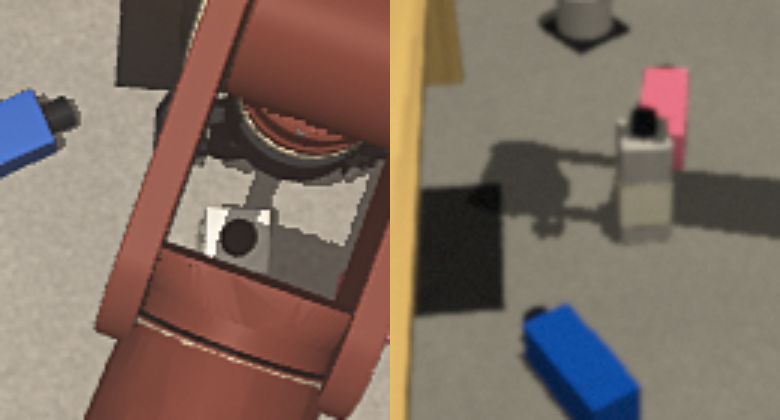

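The tin stands upright, with its cap at (239,237) in the top-view half of the picture. Since moves only turn about the tool's z, I'll test whether over-reaching forward, high above the shelf, makes the tool slant.

Call:
servo_tool(increments=[[[8.5,2,0,-4.5,0],[8.5,4,0,-9,0],[8.5,6,0,-13.5,0],[8.5,8,0,-18,0],[8.5,12,0,-21,0]]])

```text
t: 13.9
tool_pos: [0.5706, -0.0835, 0.5945]
tool_rot: [3.139, -0.081, 0.009]
contact_force: [0.8, -0.7, 1.5]
opening: 0.0852
grip_force: 0.0
```

Call:
servo_tool(increments=[[[8.5,5,0,0,0],[8.5,10,0,0,0],[8.5,15,0,0,0],[8.5,20,0,0,0],[8.5,25,0,0,0]]])

```text
t: 14.4
tool_pos: [0.8111, -0.0962, 0.5878]
tool_rot: [-3.14, 0.08, 0.005]
contact_force: [1.2, -0.4, 0.6]
opening: 0.0849
grip_force: 0.0
```

Call:
servo_tool(increments=[[[8.5,5,0,0,0],[8.5,10,0,0,0],[8.5,15,0,0,0],[8.5,20,0,0,0],[8.5,25,0,0,0]]])

```text
t: 14.9
tool_pos: [0.8847, -0.0943, 0.5319]
tool_rot: [3.137, -0.08, 0.054]
contact_force: [-0.7, -0.7, 1.4]
opening: 0.0851
grip_force: 0.0
```

```bash
python3 -c "
from h import *
import pickle
go([.8,-.08,.5],-93)
d=pickle.load(open('t5.pkl','rb'));print(onz(d,319.7,209,.154),onz(d,308.3,199,.13))
e=pickle.load(open('s5.pkl','rb'));print(onz(e,200+232/3,130+238/3,0),onz(e,200+280/3,130+240/3,0),onz(e,200+254/3,130+113/3,.154))"
```

```text
t 14.9 pos [ 0.8847 -0.0943  0.5319] az -92.9 zdir [ 0.034 -0.004 -0.999] F [-0.7 -0.7  1.4] op 0.0851 q [-0.19  0.88  0.06  0.    2.17  1.43]
shift [-8.64 -1.    2.89] turn 0.1
[ 0.42673417 -0.07800478  0.154     ] [ 0.45352271 -0.05279493  0.13      ]
[ 0.45161125 -0.06173416  0.        ] [ 0.40137441 -0.05037267  0.        ] [ 0.42451651 -0.0739279   0.154     ]
```

Call:
servo_tool(increments=[[[8.5,10,0,-5,0],[8.5,20,0,-10,0],[8.5,30,0,-15,0],[8.5,40,0,-20,0],[8.5,50,0,-20,0]]])

```text
t: 15.4
tool_pos: [0.9003, -0.0872, 0.521]
tool_rot: [3.134, -0.08, 0.1]
contact_force: [-0.4, 0.5, -0.2]
opening: 0.0852
grip_force: 0.0
```

```bash
python3 -c "
from h import *
go([.8,-.08,.5],-93)"
```

```text
t 15.4 pos [ 0.9003 -0.0872  0.521 ] az -92.9 zdir [ 0.064 -0.007 -0.998] F [-0.4  0.5 -0.2] op 0.0852 q [-0.18  0.9   0.06  0.01  2.13  1.45]
shift [-10.17  -0.22   1.45] turn 0.1
```

Call:
servo_tool(increments=[[[8.5,30,0,-22,0]]])

```text
t: 15.5
tool_pos: [0.9039, -0.086, 0.5245]
tool_rot: [3.132, -0.08, 0.134]
contact_force: [-0.3, -0.8, -1.2]
opening: 0.0847
grip_force: 0.0
```

Call:
servo_tool(increments=[[[8.5,30,0,-22,0]]])

```text
t: 15.6
tool_pos: [0.9049, -0.0843, 0.5374]
tool_rot: [3.127, -0.08, 0.183]
contact_force: [-0.1, 0.7, 0.4]
opening: 0.0851
grip_force: 0.0
```

Call:
servo_tool(increments=[[[8.5,30,0,-22,0]]])

```text
t: 15.7
tool_pos: [0.9053, -0.0826, 0.5507]
tool_rot: [3.121, -0.08, 0.232]
contact_force: [-0.9, 0.3, 0.4]
opening: 0.085
grip_force: 0.0
```

Call:
servo_tool(increments=[[[8.5,30,0,-22,0]]])

```text
t: 15.8
tool_pos: [0.9055, -0.081, 0.563]
tool_rot: [3.116, -0.08, 0.277]
contact_force: [-0.4, 0.3, -0.0]
opening: 0.0853
grip_force: 0.0
```

```bash
python3 -c "
from h import *
go([.8,-.08,.5],-93)"
```

```text
t 15.8 pos [ 0.9055 -0.081   0.563 ] az -93.0 zdir [ 0.176 -0.017 -0.984] F [-0.4  0.3 -0. ] op 0.0853 q [-0.17  0.85  0.05  0.02  2.06  1.46]
shift [-11.49   0.4    4.35] turn 0.0
```

Single-row over-reach calls slant the tool forward by about 1.8° each, and the slant is kept. I'll continue to about 32°.

Call:
servo_tool(increments=[[[8.5,30,0,-16,0]]])

```text
t: 15.9
tool_pos: [0.9092, -0.0797, 0.5706]
tool_rot: [3.109, -0.079, 0.323]
contact_force: [0.5, 0.4, -0.7]
opening: 0.0848
grip_force: 0.0
```

Call:
servo_tool(increments=[[[8.5,30,0,-16,0]]])

```text
t: 16.0
tool_pos: [0.9132, -0.0785, 0.5766]
tool_rot: [3.103, -0.079, 0.365]
contact_force: [0.4, 0.1, -0.5]
opening: 0.085
grip_force: 0.0
```

Call:
servo_tool(increments=[[[8.5,30,0,-14,0]]])

```text
t: 16.1
tool_pos: [0.9176, -0.0773, 0.5826]
tool_rot: [3.096, -0.079, 0.409]
contact_force: [-0.2, -0.7, 0.3]
opening: 0.0851
grip_force: 0.0
```

Call:
servo_tool(increments=[[[8.5,30,0,-14,0]]])

```text
t: 16.2
tool_pos: [0.9216, -0.0762, 0.5891]
tool_rot: [3.089, -0.079, 0.452]
contact_force: [-0.1, -0.1, -1.1]
opening: 0.0849
grip_force: 0.0
```

Call:
servo_tool(increments=[[[8.5,30,0,-12,0]]])

```text
t: 16.3
tool_pos: [0.9261, -0.0752, 0.5957]
tool_rot: [3.08, -0.079, 0.498]
contact_force: [0.6, 0.2, 0.2]
opening: 0.0849
grip_force: 0.0
```

Call:
servo_tool(increments=[[[8.5,30,0,-12,0]]])

```text
t: 16.4
tool_pos: [0.9302, -0.0741, 0.6026]
tool_rot: [3.071, -0.078, 0.543]
contact_force: [0.7, 0.4, -0.4]
opening: 0.0847
grip_force: 0.0
```

Call:
servo_tool(increments=[[[8.5,30,0,-10,0]]])

```text
t: 16.5
tool_pos: [0.935, -0.0731, 0.6092]
tool_rot: [3.06, -0.078, 0.589]
contact_force: [0.2, 0.5, 0.2]
opening: 0.0848
grip_force: 0.0
```

Call:
servo_tool(increments=[[[8.5,30,0,-10,0]]])

```text
t: 16.6
tool_pos: [0.9394, -0.0722, 0.6158]
tool_rot: [3.05, -0.078, 0.633]
contact_force: [0.9, 1.1, -0.8]
opening: 0.0849
grip_force: 0.0
```

```bash
python3 -c "
from h import *
go([.45,-.08,.5],-93)"
```

```text
t 16.6 pos [ 0.9394 -0.0722  0.6158] az -93.1 zdir [ 0.397 -0.035 -0.917] F [ 0.9  1.1 -0.8] op 0.0849 q [-0.16  0.81  0.06  0.03  1.87  1.47]
shift [-49.41   3.25  -8.79] turn -0.1
```

Call:
servo_tool(increments=[[[8.5,30,0,-8,0]]])

```text
t: 16.7
tool_pos: [0.9445, -0.0713, 0.6223]
tool_rot: [3.038, -0.077, 0.68]
contact_force: [-1.6, -0.0, 0.2]
opening: 0.0851
grip_force: 0.0
```

Call:
servo_tool(increments=[[[8.5,30,0,-8,0]]])

```text
t: 16.8
tool_pos: [0.9492, -0.0704, 0.6285]
tool_rot: [3.027, -0.077, 0.724]
contact_force: [0.7, -0.2, 1.4]
opening: 0.0847
grip_force: 0.0
```

Call:
servo_tool(increments=[[[8.5,30,0,-8,0]]])

```text
t: 16.9
tool_pos: [0.9531, -0.0696, 0.6362]
tool_rot: [3.015, -0.076, 0.768]
contact_force: [-0.2, 0.4, -0.1]
opening: 0.0848
grip_force: 0.0
```

Call:
servo_tool(increments=[[[8.5,30,0,-6,0]]])

```text
t: 17.0
tool_pos: [0.9577, -0.0687, 0.6438]
tool_rot: [3.0, -0.076, 0.816]
contact_force: [0.7, 0.2, -0.3]
opening: 0.0848
grip_force: 0.0
```

Call:
servo_tool(increments=[[[8.5,30,0,-6,0]]])

```text
t: 17.1
tool_pos: [0.962, -0.068, 0.651]
tool_rot: [2.987, -0.075, 0.86]
contact_force: [-0.4, -0.2, -0.7]
opening: 0.0849
grip_force: 0.0
```

Call:
servo_tool(increments=[[[8.5,30,0,-6,0]]])

```text
t: 17.2
tool_pos: [0.9654, -0.0672, 0.6593]
tool_rot: [2.973, -0.075, 0.904]
contact_force: [-0.1, 0.5, -1.0]
opening: 0.0851
grip_force: 0.0
```

```bash
python3 -c "
from h import *
go([.42,-.077,.55],-93)
from station import ctrl
import pickle
"
```

```text
t 17.2 pos [ 0.9654 -0.0672  0.6593] az -93.2 zdir [ 0.555 -0.046 -0.83 ] F [-0.1  0.5 -1. ] op 0.0851 q [-0.16  0.78  0.06  0.04  1.71  1.48]
shift [-51.3    3.82 -21.17] turn -0.2
```

Run:
```python
from h import *
import pickle
for n,x0 in (("top",None),("scene",None)):
    d=cam(n); pickle.dump(d,open(n+"6.pkl","wb")); im=d["img"]
    p=proj(d,[.426,-.078,.08]).astype(int); sub=im[p[1]-30:p[1]+30,p[0]-30:p[0]+30].astype(int)
    for thr in (185,):
        m=(sub.min(2)>thr).astype(np.uint8); k,l,s,c=cv2.connectedComponentsWithStats(m)
        print(n,p,[(s[i].tolist(),c[i].round(1).tolist()) for i in range(1,k) if s[i][4]>20])
    dk=(sub.max(2)<60).astype(np.uint8); k,l,s,c=cv2.connectedComponentsWithStats(dk)
    print(" dark",[(s[i].tolist(),(c[i]+p-30).round(1).tolist(),onz(d,*(c[i]+p-30),.15).round(3).tolist()) for i in range(1,k) if 15<s[i][4]<400])
t=pickle.load(open("top6.pkl","rb"));e=pickle.load(open("scene6.pkl","rb"))
a=proj(t,[.426,-.078,.08]).astype(int); b=proj(e,[.426,-.078,.08]).astype(int)
cv2.imwrite("pics/v6.png",np.hstack([cv2.resize(D["img"][q[1]-35:q[1]+35,q[0]-35:q[0]+35,::-1],(385,385),interpolation=cv2.INTER_CUBIC) for D,q in((t,a),(e,b))])); print(a,b)
```

```text
top [317 213] []
 dark [([29, 21, 9, 12, 88], [319.9, 209.5], [0.426, -0.079, 0.15]), ([37, 50, 3, 10, 20], [324.6, 238.6], [0.359, -0.09, 0.15])]
scene [284 186] []
 dark [([25, 10, 9, 11, 78], [283.1, 171.1], [0.431, -0.063, 0.15])]
[317 213] [284 186]
```

```bash
cat > kin.py <<'E'
import numpy as np
from scipy.optimize import least_squares,fsolve
D=[((.4516,-.0779,.1779),-.31,2.06,1.39),((.4507,-.0774,.381),-.4,1.8,1.74),((.439,-.0928,.0304),-.12,2.18,1.08),((.3928,.0949,.3987),-.54,1.86,1.82),((.3249,.3285,.4488),-.38,1.67,1.85),((.2573,.569,.2488),.053,1.613,1.476),((.8847,-.0943,.5319),.88,.06,2.17),((.9654,-.0672,.6593),.78,.06,1.71),((.9394,-.0722,.6158),.81,.06,1.87),((.9055,-.081,.563),.85,.05,2.06)]
def fk(p,q2,q3,q5):
    a,l1,l2,b,h,L=p; s=q2+q3; u=s+q5
    return np.array([a+l1*np.sin(q2)+l2*np.sin(s)+L*np.sin(u), h+l1*np.cos(q2)+l2*np.cos(s)+L*np.cos(u)])
def f(p):
    return np.ravel([fk(p,*d[1:])-[np.sqrt(d[0][0]**2+d[0][1]**2-p[3]**2),d[0][2]] for d in D])
s=least_squares(f,[0,.4,.4,.07,.3,.25]); P=s.x
def ik(p,th):
    r=np.sqrt(p[0]**2+p[1]**2-P[3]**2)
    g=lambda q: np.r_[fk(P,*q)-[r,p[2]], sum(q)-np.pi+th]
    q,i,ok,m=fsolve(g,[-.3,2,1],full_output=True); return q.round(2),ok
if __name__=="__main__":
    print(P.round(3),np.abs(s.fun).max())
    t=np.radians(33.7)
    for n,p in (("hover",(.41,-.078,.27)),("grasp",(.418,-.078,.108)),("lift",(.418,-.078,.118)),("mat",(.63,-.08,.111)),("start",(.45,-.078,.45))):
        for th in (t,np.radians(25)): print(n,p,th.round(2),ik(p,th))
E
python3 kin.py
```

```text
[-0.001  0.455  0.63   0.     0.197  0.336] 0.05202560549209384
hover (0.41, -0.078, 0.27) 0.59 (array([-1.02,  2.41,  1.16]), 1)
hover (0.41, -0.078, 0.27) 0.44 (array([-0.87,  2.31,  1.27]), 1)
grasp (0.418, -0.078, 0.108) 0.59 (array([-1.02,  2.67,  0.91]), 1)
grasp (0.418, -0.078, 0.108) 0.44 (array([-0.84,  2.55,  1.  ]), 1)
lift (0.418, -0.078, 0.118) 0.59 (array([-1.03,  2.65,  0.93]), 1)
lift (0.418, -0.078, 0.118) 0.44 (array([-0.85,  2.54,  1.01]), 1)
mat (0.63, -0.08, 0.111) 0.59 (array([-0.29,  2.26,  0.59]), 1)
mat (0.63, -0.08, 0.111) 0.44 (array([-0.21,  2.15,  0.77]), 1)
start (0.45, -0.078, 0.45) 0.59 (array([-0.79,  2.01,  1.32]), 1)
start (0.45, -0.078, 0.45) 0.44 (array([-0.67,  1.91,  1.46]), 1)kin.py:8: RuntimeWarning: invalid value encountered in sqrt
  return np.ravel([fk(p,*d[1:])-[np.sqrt(d[0][0]**2+d[0][1]**2-p[3]**2),d[0][2]] for d in D])
```

```bash
sed -i 's/a,l1,l2,b,h,L=p; s=/a,l1,l2,c,h,L=p; s=/; s/l2\*np.sin(s)+L/l2*np.sin(s)+c*np.cos(s)+L/; s/l2\*np.cos(s)+L/l2*np.cos(s)-c*np.sin(s)+L/; s/p\[3\]\*\*2/.074**2/; s/P\[3\]\*\*2/.074**2/; s/\[0,.4,.4,.07/[0,.4,.4,0/' kin.py; sed -i 's/    print(P.round(3),np.abs(s.fun).max())/    print(P.round(3),s.fun.round(3))/' kin.py; python3 kin.py
```

```text
[0.001 0.426 0.609 0.098 0.241 0.262] [ 0.001  0.002  0.001 -0.003 -0.001 -0.001 -0.001  0.002 -0.     0.001
  0.     0.    -0.    -0.001 -0.     0.001  0.001 -0.004 -0.     0.004]
hover (0.41, -0.078, 0.27) 0.59 (array([-0.97,  2.37,  1.15]), 1)
hover (0.41, -0.078, 0.27) 0.44 (array([-0.84,  2.28,  1.27]), 1)
grasp (0.418, -0.078, 0.108) 0.59 (array([-0.81,  2.57,  0.79]), 1)
grasp (0.418, -0.078, 0.108) 0.44 (array([-0.67,  2.46,  0.91]), 1)
lift (0.418, -0.078, 0.118) 0.59 (array([-0.83,  2.56,  0.82]), 1)
lift (0.418, -0.078, 0.118) 0.44 (array([-0.69,  2.46,  0.94]), 1)
mat (0.63, -0.08, 0.111) 0.59 (array([-0.08,  2.06,  0.56]), 1)
mat (0.63, -0.08, 0.111) 0.44 (array([-0.02,  1.97,  0.75]), 1)
start (0.45, -0.078, 0.45) 0.59 (array([-0.78,  1.99,  1.34]), 1)
start (0.45, -0.078, 0.45) 0.44 (array([-0.68,  1.9 ,  1.48]), 1)
```

The kinematic fit is good to a few mm, and the slanted grasp is just reachable. Now I bring the slanted tool back above the tin.

```bash
python3 -c "
from h import *
go([.424,-.078,.5],-93)"
```

```text
t 17.3 pos [ 0.9645 -0.0669  0.6611] az -93.2 zdir [ 0.556 -0.046 -0.83 ] F [-1.2 -0.3  0.4] op 0.0849 q [-0.16  0.78  0.06  0.04  1.71  1.48]
shift [-53.76   3.81 -16.66] turn -0.2
```

Call:
servo_tool(increments=[[[8.5,-4.5,0.3,-1.4,0],[8.5,-9,0.6,-2.8,0],[8.5,-13.5,0.9,-4.2,0],[8.5,-18,1.3,-5.6,0],[8.5,-22.5,1.6,-7,0]]])

```text
t: 17.8
tool_pos: [0.7739, -0.071, 0.6031]
tool_rot: [2.973, -0.075, 0.901]
contact_force: [0.4, -0.9, 0.7]
opening: 0.0846
grip_force: 0.0
```

Call:
servo_tool(increments=[[[8.5,-4.5,0.3,-1.4,0],[8.5,-9,0.6,-2.8,0],[8.5,-13.5,0.9,-4.2,0],[8.5,-18,1.3,-5.6,0],[8.5,-22.5,1.6,-7,0]]])

```text
t: 18.3
tool_pos: [0.5476, -0.0755, 0.537]
tool_rot: [2.973, -0.074, 0.901]
contact_force: [-0.1, -0.6, 0.4]
opening: 0.0851
grip_force: 0.0
```

Call:
servo_tool(increments=[[[8.5,-4.5,0.3,-1.4,0],[8.5,-8.7,0.6,-2.6,0],[8.5,-8.7,0.6,-2.6,0]]])

```text
t: 18.6
tool_pos: [0.4589, -0.077, 0.5101]
tool_rot: [2.971, -0.077, 0.902]
contact_force: [0.3, 0.1, 0.0]
opening: 0.0852
grip_force: 0.0
```

```bash
python3 -c "
from h import *
go([.424,-.078,.24],-93)
go([.424,-.078,.112],-93)"
```

```text
t 18.6 pos [ 0.4589 -0.077   0.5101] az -93.3 zdir [ 0.555 -0.048 -0.831] F [0.3 0.1 0. ] op 0.0852 q [-0.44 -0.72  1.86  0.19  1.44  1.22]
shift [-17.92  -0.23  20.51] turn -0.3
t 18.6 pos [ 0.4589 -0.077   0.5101] az -93.3 zdir [ 0.555 -0.048 -0.831] F [0.3 0.1 0. ] op 0.0852 q [-0.44 -0.72  1.86  0.19  1.44  1.22]
shift [-25.04  -0.48  31.14] turn -0.3
```

Call:
servo_tool(increments=[[[8.5,-3,0,3.4,0],[8.5,-6.2,0,7.1,0],[8.5,-9.5,0,10.9,0],[8.5,-12.8,-0.1,14.7,0],[8.5,-16,-0.2,18.4,0]]])

```text
t: 19.1
tool_pos: [0.4316, -0.0781, 0.2676]
tool_rot: [2.973, -0.075, 0.902]
contact_force: [0.6, 0.2, 0.4]
opening: 0.0848
grip_force: 0.0
```

Call:
servo_tool(increments=[[[8.5,-1.9,0,2.1,0],[8.5,-1.9,0,2.1,0]]])

```text
t: 19.3
tool_pos: [0.4256, -0.0775, 0.2348]
tool_rot: [2.981, -0.077, 0.889]
contact_force: [-0.3, 0.5, -0.2]
opening: 0.0852
grip_force: 0.0
```

Run:
```python
from h import *
from station import ctrl
go([.424,-.078,.112],-93)
o=ctrl.get_obs(); d=ctrl.get_image("wrist"); im=d["img"][:,:,::-1].copy()
T=np.eye(4);T[:3,:3]=R.from_rotvec(o["tool_rot"]).as_matrix();T[:3,3]=o["tool_pos"]; T=T@np.array(d["mount"])
def pw(p):
    c=np.linalg.inv(T)@np.r_[p,1]; th=np.arctan2(np.hypot(c[0],c[1]),c[2]); k=th*d["fx"]/np.hypot(c[0],c[1])
    return int(d["cx"]+k*c[0]),int(d["cy"]+k*c[1])
for i in(-1,1):
  for j in(-1,1): cv2.circle(im,pw([.426+.026*i,-.078+.026*j,.13]),3,(0,0,255),-1)
cv2.circle(im,pw([.426,-.078,.154]),3,(0,255,0),-1)
cv2.imwrite("pics/w7.png",im)
```

```text
t 19.3 pos [ 0.4256 -0.0775  0.2348] az -93.2 zdir [ 0.547 -0.043 -0.836] F [-0.3  0.5 -0.2] op 0.0852 q [-0.49 -0.9   2.4   0.25  1.12  1.09]
shift [-6.86 -0.12 10.18] turn -0.2
```

View pics/w7.png

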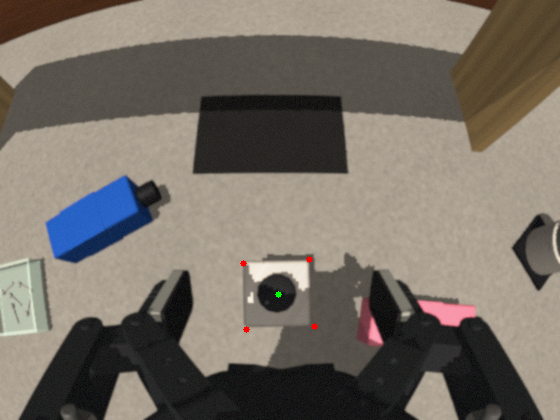

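The slanted wrist view shows the tin's top under the predicted corners, (243,263)–(314,326), with the cap at (277,294), squared to the fingers. Now I descend and grip.

Call:
servo_tool(increments=[[[8.5,-2.3,0,3.4,0],[8.5,-4.6,0,6.8,0],[8.5,-6,0,8.9,0],[8.5,-6.9,0,10.2,0],[8.5,-6.9,0,10.2,0]]])

```text
t: 19.85
tool_pos: [0.4271, -0.0807, 0.1184]
tool_rot: [2.974, -0.075, 0.9]
contact_force: [0.4, -0.1, -0.1]
opening: 0.0853
grip_force: 0.0
```

```bash
python3 -c "
from h import *
go([.424,-.078,.112],-93)"
```

```text
t 19.85 pos [ 0.4271 -0.0807  0.1184] az -93.2 zdir [ 0.553 -0.046 -0.832] F [ 0.4 -0.1 -0.1] op 0.0853 q [-0.5  -0.78  2.54  0.3   0.86  0.99]
shift [-0.63 -0.26  0.35] turn -0.2
```

Call:
servo_tool(increments=[[[8.5,-0.5,-0.2,0.3,0],[5.5,-0.5,-0.2,0.3,0],[4.5,-0.5,-0.2,0.3,0],[4.5,-0.5,-0.2,0.3,0],[4.5,-0.5,-0.2,0.3,0]]], newtons=40)

```text
t: 20.35
tool_pos: [0.4254, -0.0788, 0.1149]
tool_rot: [2.971, -0.075, 0.906]
contact_force: [-1.7, 2.4, 5.7]
opening: 0.0523
grip_force: 42.1
```

Call:
servo_tool(increments=[[[4.5,0,0,0,0],[4.5,0,0,0,0]]])

```text
t: 20.55
tool_pos: [0.4254, -0.0788, 0.1149]
tool_rot: [2.971, -0.075, 0.906]
contact_force: [-1.7, 2.4, 6.2]
opening: 0.0525
grip_force: 42.1
```

```bash
python3 -c "
from h import *
go([.424,-.078,.145],-93)"
```

```text
t 20.55 pos [ 0.4254 -0.0788  0.1149] az -93.2 zdir [ 0.557 -0.047 -0.829] F [-1.7  2.4  6.2] op 0.0525 q [-0.49 -0.79  2.55  0.3   0.86  0.99]
shift [ 1.56 -0.02 -2.58] turn -0.2
```

Call:
servo_tool(increments=[[[4.5,0.4,0,-0.6,0],[4.5,0.8,0,-1.3,0],[4.5,1.2,0,-2,0],[4.5,1.5,0,-2.5,0],[4.5,1.5,0,-2.5,0]]])

```text
t: 21.05
tool_pos: [0.4234, -0.0783, 0.1433]
tool_rot: [2.971, -0.074, 0.904]
contact_force: [-0.4, 0.6, -2.8]
opening: 0.0522
grip_force: 41.4
```

```bash
python3 -c "
from h import *
go([.636,-.081,.142],-93)"
```

```text
t 21.05 pos [ 0.4234 -0.0783  0.1433] az -93.2 zdir [ 0.556 -0.047 -0.83 ] F [-0.4  0.6 -2.8] op 0.0522 q [-0.49 -0.85  2.53  0.28  0.93  1.02]
shift [17.57 -0.92 11.94] turn -0.2
```

Call:
servo_tool(increments=[[[4.5,1,-0.1,0.7,0],[4.5,3,-0.2,2,0],[4.5,5.4,-0.3,3.7,0],[4.5,7.8,-0.4,5.3,0],[4.5,10.2,-0.5,6.9,0]]])

```text
t: 21.55
tool_pos: [0.5471, -0.0796, 0.1401]
tool_rot: [2.974, -0.075, 0.899]
contact_force: [-0.5, -1.0, -1.0]
opening: 0.0522
grip_force: 41.4
```

Call:
servo_tool(increments=[[[4.5,2.2,-0.1,1.5,0],[4.5,4.4,-0.2,3,0],[4.5,6.2,-0.3,4.2,0],[4.5,7.2,-0.4,4.9,0],[4.5,7.4,-0.4,5,0]]])

```text
t: 22.05
tool_pos: [0.6364, -0.0808, 0.1399]
tool_rot: [2.974, -0.074, 0.9]
contact_force: [-0.7, 0.2, -3.2]
opening: 0.052
grip_force: 41.6
```

Call:
servo_tool(increments=[[[4.5,0,0,0,0]]])

```text
t: 22.15
tool_pos: [0.6353, -0.0807, 0.1398]
tool_rot: [2.974, -0.075, 0.899]
contact_force: [-0.4, 0.5, -2.7]
opening: 0.0518
grip_force: 41.6
```

```bash
python3 -c "
from h import *
go([.636,-.081,.118],-93)"
```

```text
t 22.15 pos [ 0.6353 -0.0807  0.1398] az -93.2 zdir [ 0.553 -0.046 -0.832] F [-0.4  0.5 -2.7] op 0.0518 q [-0.29 -0.11  2.04  0.19  0.64  1.21]
shift [-1.14 -0.02  1.86] turn -0.2
```

Call:
servo_tool(increments=[[[4.5,-0.3,0,0.5,0],[4.5,-0.6,0,0.9,0],[4.5,-0.8,0,1.3,0],[4.5,-1,0,1.5,0],[4.5,-1,0,1.6,0]]])

```text
t: 22.65
tool_pos: [0.6355, -0.0811, 0.1207]
tool_rot: [2.974, -0.075, 0.899]
contact_force: [0.2, 0.3, -2.4]
opening: 0.0524
grip_force: 41.6
```

Call:
servo_tool(increments=[[[4.5,-0.05,0,0.1,0],[4.5,-0.1,0,0.15,0],[4.5,-0.1,0,0.2,0]]])

```text
t: 22.95
tool_pos: [0.6365, -0.0813, 0.1195]
tool_rot: [2.973, -0.075, 0.901]
contact_force: [0.0, -0.9, -1.8]
opening: 0.0522
grip_force: 41.6
```

Call:
servo_tool(increments=[[[4.5,-0.05,0,0.1,0],[4.5,-0.1,0,0.15,0],[4.5,-0.1,0,0.2,0],[4.5,-0.1,0,0.2,0]]])

```text
t: 23.35
tool_pos: [0.6372, -0.0814, 0.1181]
tool_rot: [2.973, -0.075, 0.903]
contact_force: [-1.9, 1.3, 2.7]
opening: 0.052
grip_force: 41.7
```

Call:
servo_tool(increments=[[[5,0,0,0,0],[5.8,0,0,0,0],[7,0,0,0,0],[8.5,0,0,0,0],[8.5,0,0,0,0]]])

```text
t: 23.85
tool_pos: [0.6366, -0.0814, 0.1171]
tool_rot: [2.973, -0.075, 0.901]
contact_force: [-0.1, 0.5, 0.3]
opening: 0.085
grip_force: 0.0
```

Call:
servo_tool(increments=[[[8.5,0,0,-1,0],[8.5,0,0,-3,0],[8.5,0,0,-6,0],[8.5,0,0,-10,0],[8.5,-1,0,-14,0]]])

```text
t: 24.35
tool_pos: [0.5504, -0.0745, 0.2305]
tool_rot: [2.972, -0.074, 0.903]
contact_force: [0.8, 1.1, 0.5]
opening: 0.0852
grip_force: 0.0
```

Call:
servo_tool(increments=[[[8.5,-3,0,-2,0],[8.5,-7,0,-3,0],[8.5,-9,0,-3,0],[8.5,-9,0,-3,0]]])

```text
t: 24.75
tool_pos: [0.4574, -0.0695, 0.2012]
tool_rot: [2.974, -0.076, 0.899]
contact_force: [0.1, 0.4, 0.4]
opening: 0.0847
grip_force: 0.0
```

Run:
```python
from h import *
from station import ctrl
go([.4,-.08,.3],-93)
o=ctrl.get_obs(); d=ctrl.get_image("wrist"); im=d["img"][:,:,::-1].copy()
T=np.eye(4);T[:3,:3]=R.from_rotvec(o["tool_rot"]).as_matrix();T[:3,3]=o["tool_pos"]; T=T@np.array(d["mount"])
def pw(p):
    c=np.linalg.inv(T)@np.r_[p,1]; th=np.arctan2(np.hypot(c[0],c[1]),c[2]); k=th*d["fx"]/np.hypot(c[0],c[1])
    return int(d["cx"]+k*c[0]),int(d["cy"]+k*c[1])
for z in(.003,.133):
 for i in(-1,1):
  for j in(-1,1): cv2.circle(im,pw([.6375+.026*i+.053*.026*j,-.0805+.026*j-.053*.026*i,z]),2,(0,0,255),-1)
cv2.imwrite("pics/w8.png",im)
```

```text
t 24.75 pos [ 0.4574 -0.0695  0.2012] az -93.3 zdir [ 0.553 -0.047 -0.832] F [0.1 0.4 0.4] op 0.0847 q [-0.42 -0.76  2.39  0.22  0.97  1.13]
shift [  0.75   1.55 -11.35] turn -0.3
```

View pics/w8.png

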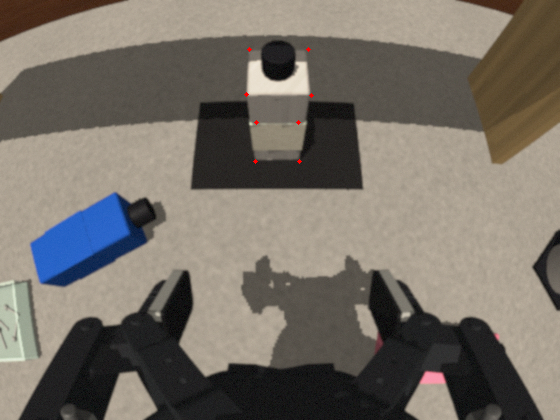

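The tin stands upright, cap up, in the middle of the mat, matching the projected corners at (255,160)–(310,50). The gripper is clear of everything and the other items have not moved, so I'm handing in.

```bash
python3 -c "
from station import ctrl
print(ctrl.finish_job())"
```

```text
the job is handed in; nothing more can be done
None
```

The tin is standing upright, cap up, near the middle of the mat and released; I handed the job in at about 25 s with the gripper clear of everything, and saw no knocks to the shelf and nothing else moved.

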